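# Start the mini centrifuge: mains on, lid down, rocker to run

## Task

Start the mini centrifuge using only presses and pushes of the fingertips, in this order: first press down the raised half of the switch on the power strip lying beside it, so that the mains is on while the lid is still open and the rotor is seen to stand still; then push the centrifuge's open lid all the way shut; and only then press in the upper half of the rocker switch on the centrifuge's front, so that it runs. Both the centrifuge and the strip stand loose: leave them where they stand, pick nothing up, and leave the other things on the bench alone.

Things in the scene. Friction and masses are not known exactly. Their poses are not given: they have to be found in the camera images.
- mini_centrifuge: Mini centrifuge, 146 x 136 x 99 mm (x, y, z) with its lid shut, 1.2 kg, standing loose on rubber feet. Origin: centre of its underside, on the bench. x points from its front to its back, y to its left, z up. The round base is 67 mm high; its clear domed lid, 125 mm across and 30 mm high, is hinged at the back. Its front (-x side, with the rocker) looks roughly to the robot.
- lid_hinge (a point): Middle of the lid's hinge axis at the back of the centrifuge, 65 mm behind its centre and 70 mm above the bench; the axis runs level along the centrifuge's y.
- lid_tab (a point): Outer face of the small tab (20 mm wide, 10 mm long, 3.5 mm thick) at the middle of the lid's free edge, 133 mm from the hinge axis; moves with the lid. x: away from the free edge towards the hinge, z: out of the lid's outer face. With the lid shut it is the front end, 72 mm above the bench.
- lid_top (a point): Crown of the domed lid's outer face, 71 mm from the hinge axis; moves with the lid, z pointing out of the outer face. With the lid shut it is 99 mm above the bench; the dome is 96 mm high 30 mm out from the crown, 85 mm at 53 mm out and 70 mm at its rim, 63 mm out.
- mini_centrifuge_lid (a joint): Angle of the lid: 0 = shut, grows as it opens, 1.48 at its stop. The hinge is stiff: the lid stays at any angle and about 1 N at its free edge moves it.
- rocker_upper (a point): Middle of the upper half of the rocker switch on the front of the centrifuge, 73 mm in front of its centre, 30 mm above the bench. The rocker is 16 mm wide and 14 mm high (19 to 33 mm above the bench), stands 4 mm proud of the front and pivots about a level axis across its middle, at 26 mm.
- mini_centrifuge_switch (a joint): Rocker on the centrifuge's front: +0.14 = off (lower half in), -0.14 = run (upper half in). No spring: it stays where it is put, even half-way, and moves at about 2 N.
- bench_strip: White three-socket power strip beside the centrifuge, 54 x 203 x 42 mm (x, y, z), 0.6 kg, loose. Origin on the bench under its middle; y runs along it from the switch end (-y, towards the robot; switch 61 mm from the origin) to the far end, where the centrifuge's black power adapter (42 x 50 mm, top 75 mm above the bench) is plugged in.
- strip_raised (a point): Top of the half of the strip's switch that is raised (47 mm above the bench) when off, 6.5 mm off the strip's centre line, on its -x side. The rocker is 12 mm along the strip and 24 mm across it; the strip round it is 42 mm high. Press its outer part, 4 to 12 mm off the centre line: a fingertip bearing on both halves leaves it half-way.
- strip_pivot (a point): Middle of the strip's switch, on the strip's centre line, 42 mm above the bench. x points across the strip, from the half that is raised when off to the other half.
- bench_strip_switch (a joint): Strip's rocker: 0 = off, 0.35 = on (the half that was raised is down). No spring: it stays where it is put, even half-way, and moves at 2 to 4 N.
- vial_rack: Bystander: white vial rack, 96 x 224 x 56 mm, left of the work, loose. Origin under its middle.
- beaker_50: Bystander: small beaker, 46 mm across, 59 mm high, behind the work, loose. Origin under its middle.
- marker_black: Bystander: marker lying in front of the work, 128 mm long, 16 mm thick, loose. Origin under its middle.
- label_tape: Bystander: roll of tape, 100 mm across, 25 mm high, lying right of the work, loose. Origin under its middle.

How it is judged:
By the outcome, as a careful person would: the job done as asked, in the order asked, and still so for the second after the job is handed in, with the robot touching nothing.
It also fails if it takes over 61 s, if anything falls off the work surface, if the arm or the gripper's body presses on something with over 40 N, if the wrist force passes 120 N, or if a joint passes its speed limit or range.

## Robot

A 7-joint arm with a two-finger parallel gripper is mounted at the origin on a cart in front of the work surface, level with it; the furniture and walls round the work are solid. World frame = base frame: x ahead of the robot, y to its left, z up, the work surface at z = 0. Lengths are in m, angles in rad, forces in N, time in s.
With the tool pointing down it reaches from about 0.4 to 0.85 m from the base axis. Payload 10.4 kg.
Tool frame: the origin (TCP) lies midway between the tips of the shut fingers; the grasp point (between the pads) lies 19 mm behind it; z points along the fingers, y is the line along which they close (so a half turn about z gives the same grasp; the last joint's range is limited). The gripper opens to 85 mm and grips with 20 to 120 N. Pads are 22 mm wide; open, the fingers measure 114 mm over their backs; the gripper's body (76 mm by 85 mm) begins 54 mm behind the grasp point. The pads swing forward as they close: fully open they stand 13 mm farther back than shut.
Start: joints at [-1.336, 0.332, -0.065, 1.46, 0.022, 1.35, -0.088], TCP at [0.159, 0.604, 0.21] pointing down, gripper open.
Joint ranges: [-2.6, 2.6], [-0.5, 2.12], [-1.47, 1.34], [0.16, 2.42], [-1.27, 4.41], [0.06, 2.06], [-2.6, 2.6]. Speed limits (rad/s): [2.22, 2.22, 2.79, 2.79, 3.14, 3.14, 3.14].

## Interface

Orientations are given as a unit quaternion [x, y, z, w].
In Python, from workcell import get_obs, camera, camera_params, hand_in gives the robot as it stands.
- The arm moves only by the tool carry_out, never from a script. Its argument "commands" is a list that holds one entry, the list of rows, each a list of 6 numbers: the shift along the tool's x, y, z in units of 40 mm (1.0 is 40 mm), then the turn, a rotation vector about the tool's x, y, z in units of 6 degrees (1.0 is 6 degrees). In form: [[[x, y, z, ax, ay, az], ...]]. A call has 1 to 20 rows; each row shifts and turns the commanded pose from where the row before left it, along the tool's axes as they then stand; what a row does not reach is not made up. A row lasts 1/12 s, in which the tool goes at most 41.7 mm and 7.16 degrees, less where a joint would pass 70% of its speed; a pose out of reach is approached as far as the arm can. A call is refused whole if a number of a shift passes 1 or a number of a turn 1, either way. A call with a gripper value outside its range is refused whole. "hand" is the closure, from -1 (fully open) to 1 (shut), set as the call begins (left out, the last holds). The fingers move at their own pace and stop on an object; "force" is the grip in N (left out, the last holds). Time passes only in rows, so rows that do not move let the fingers close. It gives the time, the measured TCP pose, the force, the opening and the grip force at its end, in the units of the state.
- get_obs(): the state, without advancing time (a new reading comes with each control period).
- camera(name): name is "scene" or "side" or "wrist"; returns the picture (384x512x3 uint8, red, green, blue); there is no depth.
- camera_params(name): a dict with "mtx" (3x3 intrinsics, pixels), "k1" (the pictures are not rectified: a ray, as slopes to the right and down, at radius r is drawn at 1 + k1 r^2 times it, then the intrinsics apply), "R" (3x3) and "t" (3): a world point X has camera coordinates R X + t. Camera axes: x right, y down, z forward; pixel columns grow to the right and rows downward; lengths in m; the calibration is good to about 2 mm. A picture is of the moment at which its call begins: read the wrist's pose just before it. camera_params takes no time and is no camera call; for the wrist camera it gives the pose at the moment of the call.
- hand_in(): hands the job in; it is judged then, once.
The state is a dict: "clock": time; "joint_pos": joint angles; "joint_velocities": joint speeds; "tau": joint torques, N m; "position": TCP position; "ee_rot": TCP orientation; "ft_force": force on the tool from outside, world axes, zero at the start; "torque": the same for the moment, N m; "grip_width": opening from 0.0 (shut) to 1.0 (fully open); "grasp_force": force on a finger pad.
Only numpy, scipy, OpenCV 4.12 (cv2) and the standard library are available. Lean on these libraries where they do the work, as an engineer would, in place of code of your own. Each camera call takes 0.05 s, during which the arm holds its last target. There are 200 camera calls.

## Working session

There is one attempt and no reset: what is moved stays moved. The work goes in short steps, Python scripts to look and compute and a tool call to move; the robot and the scene stay as the last step left them, time stands still between calls to the robot, and variables do not carry over. Pictures are saved under pics/ and viewed, at most 10 in all, crops included, and the job is handed in when it is done.

Besides the shell and the picture viewer there is one more tool, called after ">>>" in YAML: its name, and indented under it one key for each argument. carry_out: Moves the arm, as the interface text tells. Its arguments: {"type":"object","properties":{"commands":{"type":"array"},"hand":{"type":"number"},"force":{"type":"number"}},"required":["commands"]}

```bash
mkdir -p pics; ls; cat > h.py <<'E'
import numpy as np, cv2
from scipy.spatial.transform import Rotation as Ro
from workcell import get_obs, camera, camera_params, hand_in
def proj(p,X):
    c=np.array(p["R"])@np.array(X,float)+np.array(p["t"]).ravel(); s=c[:2]/c[2]; s=s*(1+p["k1"]*(s@s)); K=np.array(p["mtx"])
    return np.array([K[0,0]*s[0]+K[0,2],K[1,1]*s[1]+K[1,2]])
def ray(p,u):
    K=np.array(p["mtx"]); d=np.array([(u[0]-K[0,2])/K[0,0],(u[1]-K[1,2])/K[1,1]]); s=d.copy()
    for _ in range(30): s=d/(1+p["k1"]*(s@s))
    R=np.array(p["R"]); return -R.T@np.array(p["t"]).ravel(), R.T@np.array([s[0],s[1],1])
def atz(p,u,z):
    o,d=ray(p,u); return o+d*(z-o[2])/d[2]
def save(n,img): cv2.imwrite("pics/"+n,img[:,:,::-1])
E
python3 - <<'E'
from h import *
for n in("scene","side"):
    i=camera(n); np.save(n+".npy",i); save(n+"0.png",cv2.resize(i,(800,600),interpolation=cv2.INTER_CUBIC))
    p=camera_params(n); print(n,p["k1"],-np.array(p["R"]).T@np.array(p["t"]).ravel(), np.array(p["mtx"])[0])
o=get_obs();print(o["clock"],o["position"],o["ee_rot"],o["grip_width"])
E
```

```text
pics
scene -0.1180568849654029 [0.92752889 0.54448451 0.92296738] [371.73610449   0.         254.90494149]
side -0.08294894004391136 [0.23788491 0.66614687 0.66626224] [374.658401     0.         258.31331531]
0.1 [0.15923087 0.60399318 0.20890348] [ 1.28525029e-01  9.91706054e-01 -6.44849633e-04 -5.87954570e-05] 0.9994687776749852
```

View pics/scene0.png

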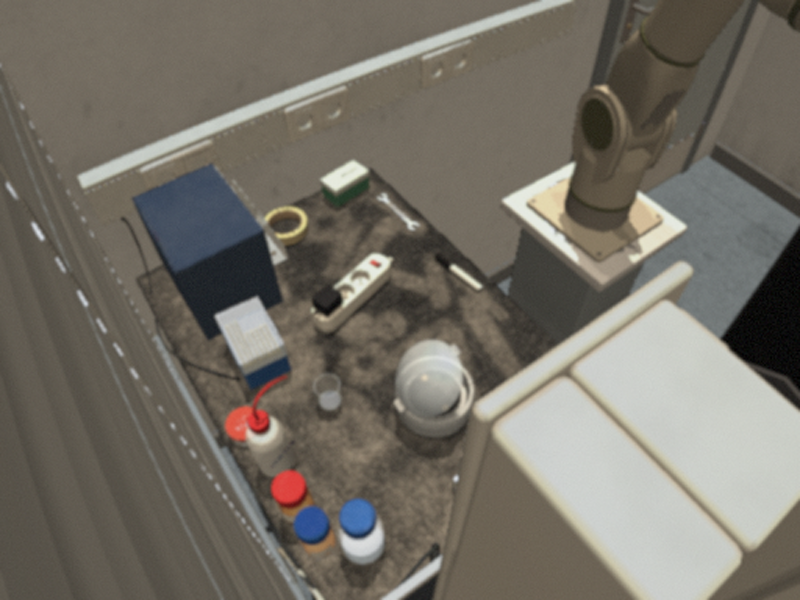

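View pics/side0.png

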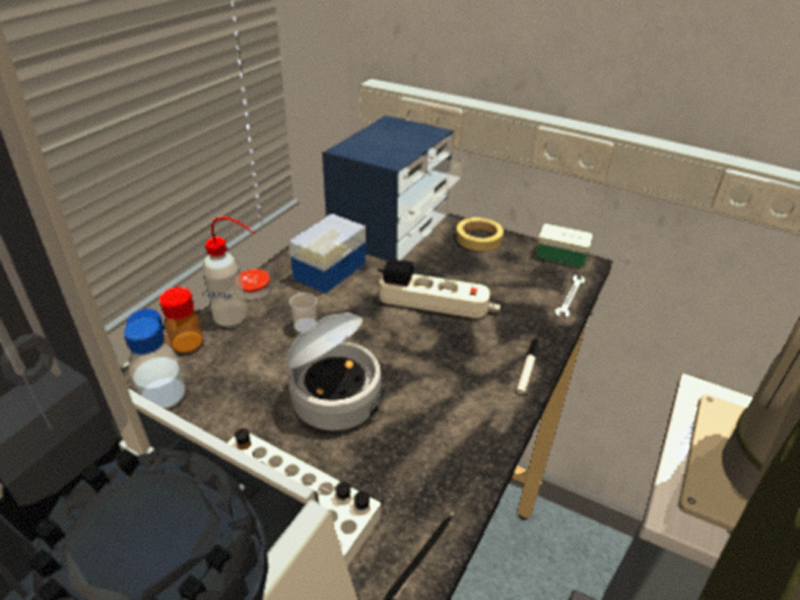

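The scene view shows the strip from (320,320) to (390,262) with its red switch at (376,264), and the centrifuge at about (433,390). In the side view the centrifuge is at (335,385), its lid well open, and the strip switch is at (473,291).

```bash
python3 - <<'E'
from h import *
a=np.load("side.npy");b=np.load("scene.npy")
# crops, x4
def c(i,x,y,w,h,s=4): return cv2.resize(i[y:y+h,x:x+w],(w*s,h*s),interpolation=cv2.INTER_CUBIC)
top=np.hstack([c(a,175,195,80,85,5-1+0),c(b,245,210,80,85)])
bot=np.hstack([c(a,235,160,90,60),c(b,190,155,70,60)])
save("crop.png",np.vstack([top,bot]))
ps=camera_params("side");pc=camera_params("scene")
for n,p,us in(("side",ps,[(473,291),(335,385),(390,300),(490,305)]),("scene",pc,[(376,264),(433,390)])):
    for u in us: print(n,u,atz(p,np.array(u)*.64,.045).round(3))
E
```

```text
side (473, 291) [ 0.52  -0.128  0.045]
side (335, 385) [0.602 0.186 0.045]
side (390, 300) [ 0.634 -0.03   0.045]
side (490, 305) [ 0.479 -0.106  0.045]
scene (376, 264) [ 0.519 -0.127  0.045]
scene (433, 390) [0.602 0.17  0.045]
```

View pics/crop.png

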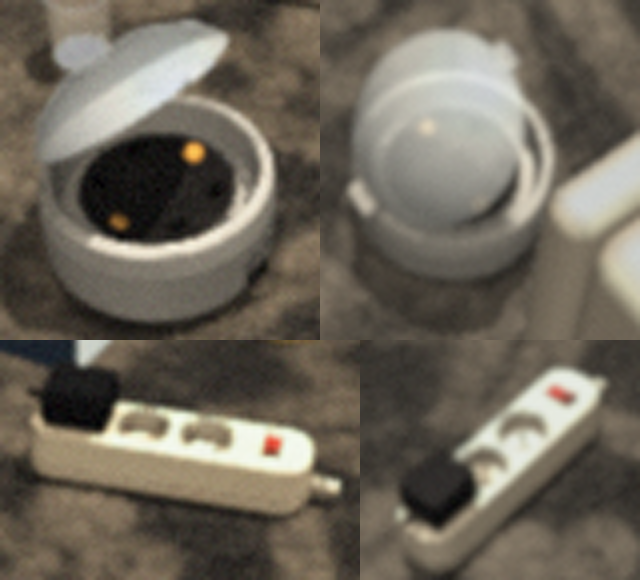

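```bash
python3 - <<'E'
from h import *
from scipy.optimize import least_squares as ls
ps=camera_params("side");pc=camera_params("scene")
for p,us in((ps,[(303,186.2),(286.8,183.2),(271,180.5)]),(pc,[(240.5,168.2),(230.7,177.5),(222,186.2)])):
    q=[atz(p,u,.043) for u in us]; print(np.round(q,4).tolist(),[np.degrees(np.arctan2(*(q[i]-q[0])[1::-1])).round(1) for i in(1,2)])
th=np.linspace(0,2*np.pi,90)
def pred(v):
    x,y,w,a=v; c,s=np.cos(w),np.sin(w)
    W=lambda X:np.array([x+c*X[0]-s*X[1],y+s*X[0]+c*X[1],X[2]])
    cyl=[W((.068*np.cos(t),.068*np.sin(t),z)) for t in th for z in(0.004,.067)]
    A=np.array([proj(ps,X) for X in cyl]);B=np.array([proj(pc,X) for X in cyl])
    tab=lambda r,h:W((.065-r*np.cos(a)+h*np.sin(a)*1,0,.07+r*np.sin(a)+h*np.cos(a)))
    return np.r_[A[:,0].min(),A[:,0].max(),A[:,1].max(),B[:,0].max(),B[:,1].max(),proj(pc,tab(.128,0)),proj(pc,W((.07,0,.065))),proj(ps,tab(.128,0)),proj(ps,W((-.073,0,.028)))]
m=np.array([185,244,275,303.3,279.5,291,224,255.5,259,230.5,204,239.5,262])
r=ls(lambda v:pred(v)-m,[.6,.17,0,1.],loss="soft_l1",f_scale=2)
print(r.x,np.degrees(r.x[2:]));print((pred(r.x)-m).round(1))
E
```

```text
[[0.5208, -0.1315, 0.043], [0.5659, -0.1209, 0.043], [0.61, -0.1095, 0.043]] [np.float64(13.2), np.float64(13.8)]
[[0.5169, -0.1316, 0.043], [0.5633, -0.1174, 0.043], [0.6039, -0.1038, 0.043]] [np.float64(17.0), np.float64(17.7)]
[ 0.60518537  0.17290024 -0.10256666  0.71458906] [-5.87663682 40.9429371 ]
[ 0.5  1.8  2.2 -0.4  1.2 -1.8 -0.5 -1.6 -0.1 -4.9  7.9  2.2 -0.4]
```

>>> carry_out:
  commands:
    - [[0,0,-0.2,0,0,-1],[0,0,-0.2,0,0,-1],[0,0,-0.2,0,0,-1],[0,0,-0.2,0,0,-1],[0,0,0,0,0,-1],[-0.29,-0.74,0,0,0,0],[-0.29,-0.74,0,0,0,0],[-0.29,-0.74,0,0,0,0],[-0.29,-0.74,0,0,0,0],[-0.29,-0.74,0,0,0,0],[-0.29,-0.74,0,0,0,0],[-0.29,-0.74,0,0,0,0],[-0.29,-0.74,0,0,0,0],[-0.29,-0.74,0,0,0,0],[-0.29,-0.74,0,0,0,0]]
  hand: 1

```text
clock: 1.35
position: [0.3496, 0.3477, 0.2414]
ee_rot: [-0.132, 0.991, -0.0, -0.0]
ft_force: [0.2, -0.2, 0.1]
grip_width: -0.001
grasp_force: 0.0
```

>>> carry_out:
  commands:
    - [[0,-0.81,0,0,0,0],[0,-0.81,0,0,0,0],[0,-0.81,0,0,0,0],[0,-0.81,0,0,0,0],[0,-0.81,0,0,0,0],[0,-0.81,0,0,0,0],[0,-0.81,0,0,0,0],[0,-0.81,0,0,0,0],[-0.08,-0.8,0,0,0,0],[-0.08,-0.8,0,0,0,0],[-0.08,-0.8,0,0,0,0],[-0.08,-0.8,0,0,0,0],[-0.08,-0.8,0,0,0,0],[-0.08,-0.8,0,0,0,0],[-0.08,-0.8,0,0,0,0],[0,0,0,0,0,0],[0,0,0,0,0,0],[0,0,0,0,0,0]]

```text
clock: 2.85
position: [0.4973, -0.1106, 0.2412]
ee_rot: [-0.133, 0.991, 0.0, -0.0]
ft_force: [-0.3, 0.2, -0.3]
grip_width: 0.0
grasp_force: 0.0
```

```bash
cat >> h.py <<'E'
def go(X,head=None):
    o=get_obs(); R=Ro.from_quat(o["ee_rot"]); d=R.inv().apply(np.array(X)-o["position"])/.04
    print("pos",np.round(o["position"],4),"tool x heading",np.degrees(np.arctan2(*R.as_matrix()[1::-1,0])).round(1),"tz",R.as_matrix()[:,2].round(3),"F",np.round(o["ft_force"],2),"units",d.round(2),"t",round(o["clock"],2))
def st(names,n,boxes=None):
    pass
E
python3 - <<'E'
from h import *
go([.515,-.113,.1])
p=camera_params("wrist");i=camera("wrist");s=camera("side")
for X in([.519,-.1315,.042],[.5173,-.1252,.047]): print(proj(p,X))
a=cv2.resize(i,(512,384));b=cv2.resize(s[140:236,200:328],(512,384),interpolation=cv2.INTER_CUBIC)
save("w1.png",cv2.resize(i,(800,600),interpolation=cv2.INTER_CUBIC))
E
```

```text
pos [ 0.4973 -0.1106  0.2412] tool x heading -164.8 tz [-0.001  0.    -1.   ] F [-0.3   0.21 -0.27] units [-0.41 -0.18  3.53] t 2.85
[236.42310807 177.89020099]
[241.56385604 178.89312789]
```

View pics/w1.png

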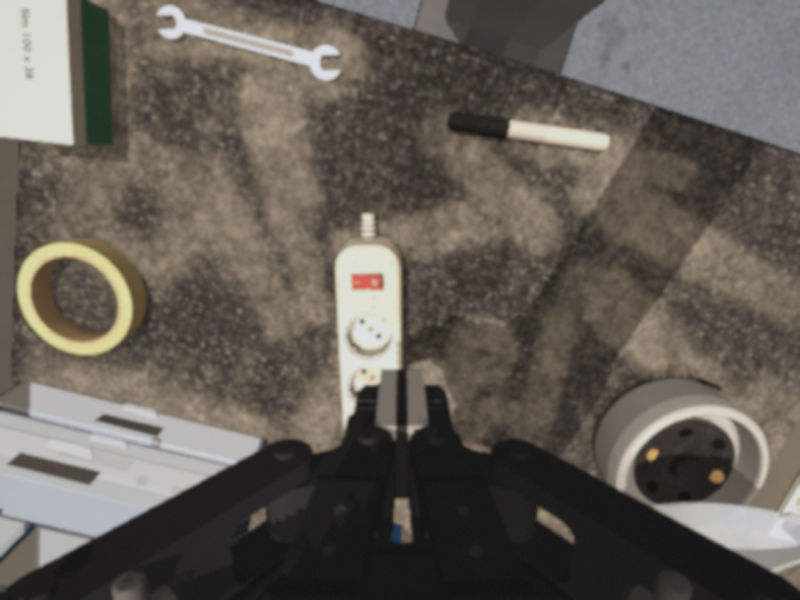

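The wrist view shows the strip's switch at (367,282), its socket at (370,333), and the shut fingertips about 48 px wide, (379–426,~370), ending at (402,370). The centrifuge rim is at lower right, centred near (685,460).

```bash
python3 - <<'E'
from h import *
p=camera_params("wrist");o=get_obs();T=Ro.from_quat(o["ee_rot"]).as_matrix();P=np.array(o["position"])
for y in(-.015,-.01,0,.01,.015): print(y,(proj(p,P+T@[0,y,0])/.64).round(0),(proj(p,P+T@[-.011,y,0])/.64).round(0))
f=lambda u,z:atz(p,np.array(u)*.64,z)
print("sw",f((367,282),.043),"sock",f((370,333),.042), "edge",f((337,290),.042),f((403,290),.042), "halves",f((352,282),.043),f((383,282),.045))
d=f((370,333),.042)-f((367,282),.042);print(np.degrees(np.arctan2(d[1],d[0])))
# centrifuge rim extremes z=.067, inner/outer
for u in((768,455),(610,455),(705,393)): print(f(u,.067))
E
```

```text
-0.015 [364. 366.] [364. 392.]
-0.01 [377. 366.] [377. 392.]
0 [404. 366.] [404. 392.]
0.01 [430. 366.] [430. 392.]
0.015 [444. 366.] [443. 392.]
sw [ 0.52268637 -0.13168214  0.043     ] sock [ 0.56372586 -0.11897472  0.042     ] edge [ 0.53550067 -0.15296105  0.042     ] [ 0.52180164 -0.10270136  0.042     ] halves [ 0.52577449 -0.1430187   0.043     ] [ 0.51887475 -0.11965574  0.045     ]
17.315256302421037
[0.57306607 0.23057711 0.067     ]
[0.6068134  0.09866112 0.067     ]
[0.53381468 0.15073133 0.067     ]
```

>>> carry_out:
  commands:
    - [[-0.15,-0.1,0.75,0,0,0],[-0.15,-0.1,0.75,0,0,0],[-0.15,-0.11,0.75,0,0,0],[0,0,0.75,0,0,0],[0,0,0.75,0,0,0],[0,0,0.5,0,0,0],[0,0,0.3,0,0,0],[0,0,0.1,0,0,0],[0,0,0,0,0,0],[0,0,0,0,0,0]]

```text
clock: 3.78
position: [0.519, -0.1181, 0.0567]
ee_rot: [-0.133, 0.991, 0.0, 0.001]
ft_force: [0.5, 0.2, 0.7]
grip_width: 0.001
grasp_force: 0.0
```

>>> carry_out:
  commands:
    - [[0,0,0.05,0,0,0],[0,0,0.05,0,0,0],[0,0,0.05,0,0,0],[0,0,0.03,0,0,0],[0,0,0,0,0,0]]

```text
clock: 4.2
position: [0.5181, -0.1183, 0.0483]
ee_rot: [-0.133, 0.991, 0.0, -0.0]
ft_force: [0.5, -0.2, 0.1]
grip_width: -0.004
grasp_force: 0.0
```

>>> carry_out:
  commands:
    - [[0,0,0.03,0,0,0],[0,0,0.03,0,0,0],[0,0,0,0,0,0]]

```text
clock: 4.45
position: [0.518, -0.1183, 0.0457]
ee_rot: [-0.133, 0.991, 0.0, -0.0]
ft_force: [-0.3, 0.1, 0.6]
grip_width: 0.003
grasp_force: 0.0
```

>>> carry_out:
  commands:
    - [[0,0,0.03,0,0,0],[0,0,0.03,0,0,0],[0,0,0,0,0,0]]

```text
clock: 4.7
position: [0.5181, -0.1183, 0.0433]
ee_rot: [-0.133, 0.991, 0.0, -0.0]
ft_force: [1.1, 0.2, 0.4]
grip_width: 0.003
grasp_force: 0.0
```

>>> carry_out:
  commands:
    - [[0,0,0.03,0,0,0],[0,0,0.03,0,0,0],[0,0,0,0,0,0]]

```text
clock: 4.95
position: [0.5181, -0.1183, 0.0409]
ee_rot: [-0.133, 0.991, 0.0, -0.0]
ft_force: [0.6, -0.0, 0.7]
grip_width: -0.001
grasp_force: 0.0
```

```bash
python3 - <<'E'
from h import *
go([.518,-.1177,.04])
s=camera("side");w=camera("wrist")
b=cv2.resize(s[140:220,240:340],(500,400),interpolation=cv2.INTER_CUBIC)
a=cv2.resize(w[200:300,200:300],(300,300),interpolation=cv2.INTER_CUBIC)
a=cv2.copyMakeBorder(a,0,100,0,0,cv2.BORDER_CONSTANT)
save("p2.png",np.hstack([b,a]))
E
```

```text
pos [ 0.5181 -0.1183  0.0409] tool x heading -164.8 tz [-0.  0. -1.] F [ 0.62 -0.    0.68] units [-0.    0.02  0.02] t 4.95
```

View pics/p2.png

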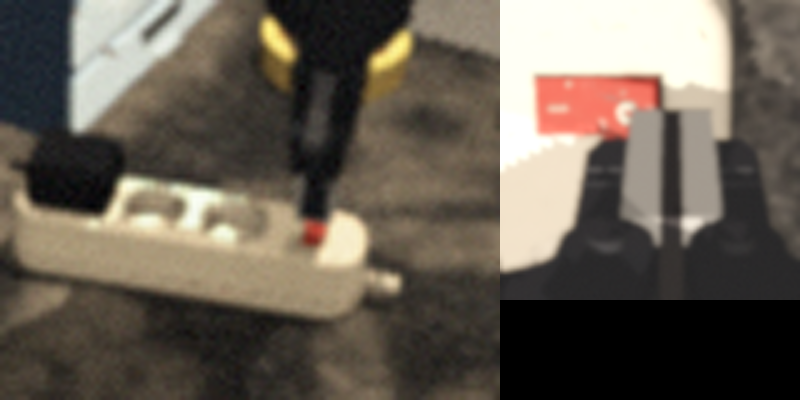

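The wrist crop shows the rocker at (537–660, 75–137), with the tip's front edge at row 108 covering x 630–712. The side crop shows red at (315,235) below the fingertip, which ends near (318,220), so I'll check the tip height and rocker position numerically.

```bash
python3 - <<'E'
from h import *
o=get_obs();P=np.array(o["position"]);T=Ro.from_quat(o["ee_rot"]).as_matrix()
ps=camera_params("side");pw=camera_params("wrist")
for d in([0,0,0],[.011,.009,0],[-.011,.009,0],[0,0,-.02]): print("side tip",d,(proj(ps,P+T@d)-[240,140])*5)
print("tip wrist",[((proj(pw,P+T@np.array(d))-200)*3+[500,0]).round(0) for d in([-.011,-.009,0],[-.011,.009,0],[-.011,0,0])])
f=lambda u,z:atz(pw,(np.array(u,float)-[500,0])/3+200,z)
for u in((537,106),(598,106),(660,106),(598,75),(598,137)): print(u,f(u,.043),"tool frame mm",(1e3*T.T@(f(u,.043)-P)).round(1))
c=f((598,106),.043)
print("centre in side", (proj(ps,c)-[240,140])*5,"raised",(proj(ps,c+T@[0,.0065,-.004])-[240,140])*5)
E
```

```text
side tip [0, 0, 0] [309.57699875 247.43123202]
side tip [0.011, 0.009, 0] [327.00089962 260.31091645]
side tip [-0.011, 0.009, 0] [287.37958    253.74266948]
side tip [0, 0, -0.02] [313.01555276 218.35681986]
tip wrist [array([630., 153.]), array([720., 153.]), array([675., 153.])]
(537, 106) [ 0.52499286 -0.14414418  0.043     ] tool frame mm [  0.2 -26.7  -1.9]
(598, 106) [ 0.52189203 -0.13275532  0.043     ] tool frame mm [  0.2 -14.9  -1.9]
(660, 106) [ 0.51875191 -0.12119188  0.043     ] tool frame mm [ 0.2 -2.9 -1.9]
(598, 75) [ 0.51560607 -0.13429818  0.043     ] tool frame mm [  6.6 -14.7  -1.9]
(598, 137) [ 0.52832216 -0.1311782   0.043     ] tool frame mm [ -6.5 -15.1  -1.9]
centre in side [314.11463905 229.20421006] raised [313.09713847 230.20156355]
```

>>> carry_out:
  commands:
    - [[0,-0.04,0.05,0,0,0],[0,0,0.05,0,0,0],[0,0,0,0,0,0]]

```text
clock: 5.3
position: [0.5183, -0.12, 0.0367]
ee_rot: [-0.132, 0.991, 0.0, -0.0]
ft_force: [-1.0, 0.4, 0.8]
grip_width: -0.001
grasp_force: 0.0
```

>>> carry_out:
  commands:
    - [[0,0,0.05,0,0,0],[0,0,0.05,0,0,0],[0,0,0,0,0,0]]

```text
clock: 5.55
position: [0.5183, -0.1198, 0.0327]
ee_rot: [-0.133, 0.991, 0.0, -0.0]
ft_force: [-0.9, -0.2, -0.0]
grip_width: 0.004
grasp_force: 0.0
```

```bash
python3 - <<'E'
from h import *
go([.518,-.1177,.04])
pw=camera_params("wrist");o=get_obs();T=Ro.from_quat(o["ee_rot"]).as_matrix();P=np.array(o["position"])
R=np.array(pw["R"]);c=-R.T@np.array(pw["t"]).ravel();print("cam in tool",T.T@(c-P),"axis",T.T@R[2])
E
```

```text
pos [ 0.5183 -0.1198  0.0327] tool x heading -164.8 tz [-0.001  0.    -1.   ] F [-0.89 -0.21 -0.03] units [-0.01  0.05 -0.18] t 5.55
cam in tool [ 0.07486491 -0.00072106 -0.16438328] axis [-0.29416974 -0.00124619  0.95575238]
```

>>> carry_out:
  commands:
    - [[0,0,0.05,0,0,0],[0,0,0.05,0,0,0],[0,0,0,0,0,0]]

```text
clock: 5.8
position: [0.5184, -0.1198, 0.0288]
ee_rot: [-0.133, 0.991, 0.0, -0.0]
ft_force: [0.4, -0.3, -0.1]
grip_width: -0.0
grasp_force: 0.0
```

```bash
python3 - <<'E'
from h import *
go([.518,-.1177,.04])
s=camera("side");w=camera("wrist");c=camera("scene")
b=cv2.resize(s[140:220,240:340],(400,320),interpolation=cv2.INTER_CUBIC)
a=cv2.resize(w[190:290,190:290],(320,320),interpolation=cv2.INTER_CUBIC)
save("p3.png",np.hstack([b,a]))
E
```

```text
pos [ 0.5184 -0.1198  0.0288] tool x heading -164.8 tz [-0.  0. -1.] F [ 0.44 -0.33 -0.14] units [-0.    0.05 -0.28] t 5.8
```

View pics/p3.png

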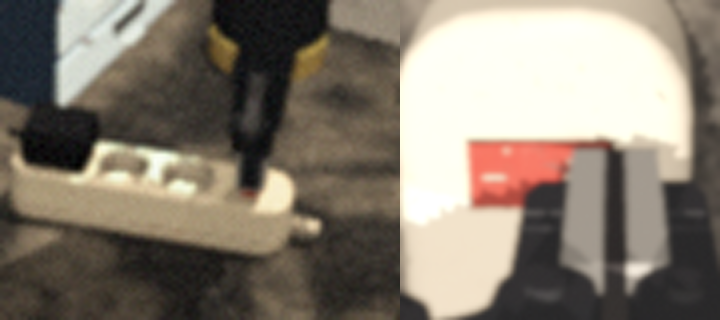

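The tip now nearly touches the rocker: inner edge at column ~570, rocker centre ~538 (about 5 mm off centre). Real contact lies below the nominal TCP height, so I'll continue in small steps.

>>> carry_out:
  commands:
    - [[0,0,0.04,0,0,0],[0,0,0.04,0,0,0],[0,0,0,0,0,0]]

```text
clock: 6.2
position: [0.5184, -0.1198, 0.0257]
ee_rot: [-0.133, 0.991, 0.0, -0.0]
ft_force: [1.1, 0.1, -0.0]
grip_width: 0.0
grasp_force: 0.0
```

>>> carry_out:
  commands:
    - [[0,0,0.04,0,0,0],[0,0,0.02,0,0,0],[0,0,0,0,0,0]]

```text
clock: 6.45
position: [0.5187, -0.1195, 0.0235]
ee_rot: [-0.133, 0.991, 0.0, 0.0]
ft_force: [0.4, 0.3, 0.2]
grip_width: -0.0
grasp_force: 0.3
```

>>> carry_out:
  commands:
    - [[0,0,0.03,0,0,0],[0,0,0.02,0,0,0],[0,0,0,0,0,0]]

```text
clock: 6.7
position: [0.5186, -0.119, 0.0218]
ee_rot: [-0.133, 0.991, 0.001, -0.0]
ft_force: [-2.8, 4.0, 7.3]
grip_width: -0.0
grasp_force: 4.5
```

>>> carry_out:
  commands:
    - [[0,0,0.03,0,0,0],[0,0,0.02,0,0,0],[0,0,0,0,0,0]]

```text
clock: 6.95
position: [0.5189, -0.1191, 0.0212]
ee_rot: [-0.133, 0.991, 0.001, 0.0]
ft_force: [-11.0, 6.6, 28.8]
grip_width: 0.002
grasp_force: 14.5
```

>>> carry_out:
  commands:
    - [[0,0,0.02,0,0,0],[0,0,0.02,0,0,0],[0,0,0,0,0,0]]

```text
clock: 7.2
position: [0.519, -0.1192, 0.0208]
ee_rot: [-0.132, 0.991, 0.001, 0.0]
ft_force: [-17.2, 8.8, 44.6]
grip_width: 0.003
grasp_force: 23.1
```

>>> carry_out:
  commands:
    - [[0,0,-0.1,0,0,0],[0,0,-0.5,0,0,0],[0,0,-0.8,0,0,0],[0.0,0,-0.8,0,0,0],[0,0,0,0,0,0],[0,0,0,0,0,0]]

```text
clock: 7.7
position: [0.5198, -0.1202, 0.1075]
ee_rot: [-0.132, 0.991, -0.0, 0.002]
ft_force: [-0.9, 0.6, -0.8]
grip_width: -0.002
grasp_force: 0.0
```

```bash
python3 - <<'E'
from h import *
go([.518,-.1177,.04])
pw=camera_params("wrist");print((proj(pw,[.522,-.132,.043])).round(0))
s=camera("side");w=camera("wrist");np.save("w4.npy",w)
b=cv2.resize(s[140:220,240:340],(400,320),interpolation=cv2.INTER_CUBIC)
u,v=proj(pw,[.522,-.132,.043]).astype(int)
a=cv2.resize(w[v-40:v+40,u-50:u+50],(400,320),interpolation=cv2.INTER_CUBIC)
save("p4.png",np.vstack([np.hstack([b,a])]))
E
```

```text
pos [ 0.5198 -0.1202  0.1075] tool x heading -164.8 tz [ 0.004  0.    -1.   ] F [-0.93  0.65 -0.8 ] units [0.03 0.07 1.69] t 7.7
[243. 199.]
```

View pics/p4.png

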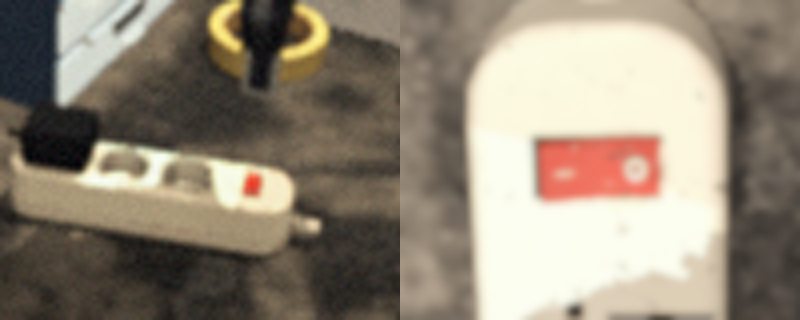

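The strip hasn't moved. The rocker now shows a dark edge on its left side (535–545) and both halves evenly lit, so I'll compare half brightnesses with the earlier pictures in numbers.

```bash
python3 - <<'E'
from h import *
w1=cv2.imread("pics/w1.png")[:,:,::-1]
# w1 scale 800/512
w4=np.load("w4.npy")
print("before (row 282 red chan/green), cols 344..392"); 
for r in(278,282,286): print(w1[r,344:394:3,0],w1[r,344:394:3,1])
u,v=243,199
print("now")
for y in(v-3,v+1,v+4): print(w4[y,u-20:u+18:2,0],w4[y,u-20:u+18:2,1])
s0=np.load("side.npy").astype(int);s1=camera("side").astype(int)
print("side before/after red-green rows 180..192, cols 298..310")
print((s0[180:192,298:310,0]-s0[180:192,298:310,1]));print((s1[180:192,298:310,0]-s1[180:192,298:310,1]))
E
```

```text
before (row 282 red chan/green), cols 344..392
[223 223 216 215 217 215 217 216 211 202 208 209 182 179 219 223 223] [225 224 202 122  95  99  98  96  97 110 119 101  92 172 221 225 225]
[223 223 218 216 215 211 215 216 216 211 199 196 180 169 218 223 223] [224 224 207 135 134 122  98  95  95 139 170 137  92 158 219 225 225]
[222 222 220 216 216 216 216 215 216 209 206 210 187 175 219 223 223] [224 223 211 135 100  99  98 101 107 107 128 110  88 165 220 224 224]
now
[247 192 212 234 235 235 234 234 236 238 231 214 214 216 221 225 228 242
 251] [248 185 103 109 108 109 116 110 113 114 114 111 114 128 133 112 119 211
 243]
[250 200 210 235 235 235 235 238 240 241 242 242 235 230 228 233 227 227
 248] [251 196 104 113 145 158 139 116 114 114 113 114 149 202 198 189 120 185
 239]
[250 204 204 233 235 236 238 239 240 241 242 242 243 244 243 238 233 238
 250] [252 201 108 112 125 126 117 114 115 118 130 126 123 161 175 136 116 200
 241]
side before/after red-green rows 180..192, cols 298..310
[[  3   4   1   6   8  13  11  10  12  14   9  12]
 [ -8  -7  -5  -9   3   0   5   4   2   4   6  
[... 427 characters left out ...]
-3  -6  -5  -4  -4  -4  -5  -4  -3]
 [  2   0  -3  -5  -4  -2  -3  -3  -4  -4  -3  -4]]
[[  6   5   5   5  12  12  13  13  16  14  10  14]
 [ -1  -5  -3   2  16  17  14   9   7  12  13  15]
 [ -3  -2  -3   8  29  24  21   9   5  18  22  20]
 [ -3  -3  -1  24  74  70  56  19   4  10  14  21]
 [ -3  -3   1  62 134 139 122  50   8   8  12  12]
 [ -2  -2   7  93 165 168 145  58  11   9  11  10]
 [  0   1  24 112 164 163 132  56  11  10  10  10]
 [  0   4  43 114 121 133 102  40  10  11  11   9]
 [ -1   2  30  79  79  92  76  29  12  11  10  11]
 [ -3   0  12  27  34  38  35  17  11  11  11  12]
 [ -1   3   9  13  12  11  11  12  13  12  10   9]
 [  7  12  16  12  11  12  10  11  11  11  10   9]]
```

The dark side wall has switched from the right edge to the left, and the far half stands higher in the side view, so the strip is on (hard stop at 45 N). Next I'll raise the arm and view the centrifuge from above its front.

>>> carry_out:
  commands:
    - [[0,0,-0.8,0,0,0],[0,0,-0.8,0,0,0],[0,0,-0.8,0,0,0],[0,0,-0.8,0,0,0],[0,0,-0.8,0,0,0],[0,0,-0.8,0,0,0],[-0.15,0.8,0,0,0,0],[-0.15,0.8,0,0,0,0],[-0.15,0.8,0,0,0,0],[-0.15,0.8,0,0,0,0],[-0.15,0.8,0,0,0,0],[-0.15,0.8,0,0,0,0],[-0.15,0.8,0,0,0,0],[-0.15,0.8,0,0,0,0],[0,0,0,0,0,0.9],[0,0,0,0,0,0.9],[0,0,0,0,0,0.9],[0,0,0,0,0,0.8],[0,0,0,0,0,0],[0,0,0,0,0,0]]

```text
clock: 9.52
position: [0.4974, 0.1396, 0.2969]
ee_rot: [0.049, 0.999, -0.0, -0.001]
ft_force: [0.0, 0.4, 0.1]
grip_width: 0.001
grasp_force: 0.0
```

```bash
python3 - <<'E'
from h import *
go([.61,.17,.2])
pw=camera_params("wrist");w=camera("wrist");np.save("w5.npy",w)
import json
pj={k:(np.array(v).tolist()) for k,v in pw.items()};json.dump(pj,open("w5.json","w"))
a=cv2.resize(w,(800,600),interpolation=cv2.INTER_CUBIC)
x,y,yaw=.605,.173,-.1
c,s=np.cos(yaw),np.sin(yaw)
W=lambda X:np.array([x+c*X[0]-s*X[1],y+s*X[0]+c*X[1],X[2]])
def dr(im,p,pts,col,f):
    q=np.array([f(proj(p,X)) for X in pts]).round().astype(np.int32); cv2.polylines(im,[q],False,col,1)
th=np.linspace(0,2*np.pi,60)
def lid(al): 
    return [W((.065-r*np.cos(al),yy,.07+r*np.sin(al))) for r,yy in zip(.07+.0625*np.cos(th),.0625*np.sin(th))]+[W((.065-.1325*np.cos(al),0,.07+.1325*np.sin(al)))]
f=lambda u:u/.64
dr(a,pw,[W((.068*np.cos(t),.068*np.sin(t),.067)) for t in th],(255,255,0),f)
for al,col in((.7,(0,255,0)),(.9,(0,128,255)),(1.1,(255,0,0))): dr(a,pw,lid(al),col,f)
for zz in(.019,.033): dr(a,pw,[W((-.073,-.008,zz)),W((-.073,.008,zz))],(0,255,0),f)
save("w5.png",a)
E
```

```text
pos [0.4974 0.1396 0.2969] tool x heading 174.4 tz [-0.002 -0.001 -1.   ] F [0.04 0.37 0.06] units [-2.73  1.03  2.42] t 9.52
```

View pics/w5.png

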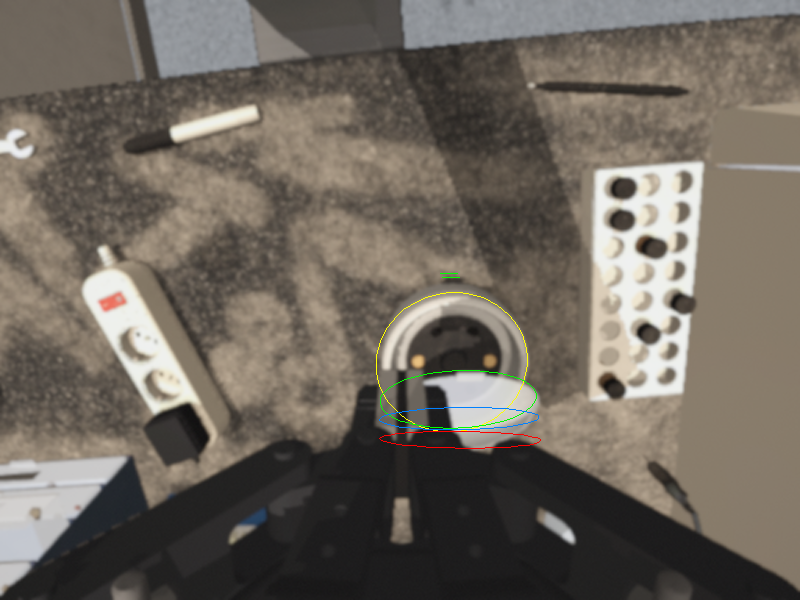

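The overlay fits well: base circle on the rim, and the lid rim matches the 0.7 rad ellipse, with the tab at (467,376). The rotor stands still and the tip points at (402,372).

```bash
python3 - <<'E'
from h import *
import json
from scipy.optimize import least_squares as ls
p=json.load(open("w5.json"))
def W(v,X): c,s=np.cos(v[2]),np.sin(v[2]); return np.array([v[0]+c*X[0]-s*X[1],v[1]+s*X[0]+c*X[1],X[2]])
tab=lambda v,al:proj(p,W(v,(.065-.131*np.cos(al),0,.07+.131*np.sin(al))))/.64
for yaw in(-.1,-.15,-.2):
  for al in(.7,.8): print(yaw,al,tab((.605,.173,yaw),al).round(1), (proj(p,W((.605,.173,yaw),(-.073,0,.03)))/.64).round(1))
go([.615,.172,.178])
w=np.load("w5.npy"); 
# dark rocker on the front: print grey rows near it
g=cv2.cvtColor(w,cv2.COLOR_RGB2GRAY); print(g[170:190,278:300:1][:, ::2])
E
```

```text
-0.1 0.7 [465.1 370.6] [449.9 276.1]
-0.1 0.8 [466.4 388.3] [449.9 276.1]
-0.15 0.7 [467.6 370.6] [453.8 276.2]
-0.15 0.8 [468.3 388.4] [453.8 276.2]
-0.2 0.7 [470.1 370.8] [457.7 276.5]
-0.2 0.8 [470.2 388.5] [457.7 276.5]
pos [0.4975 0.1396 0.2972] tool x heading 174.4 tz [-0.001 -0.001 -1.   ] F [-0.5   0.09  0.04] units [-2.85  1.09  2.98] t 9.57
[[144 145 153 151 152 155 148 136 142 136 129]
 [141 141 147 146 150 152 146 138 140 135 133]
 [138 136 134 138 145 147 143 140 140 137 133]
 [132 131 124 127 136 138 136 137 144 137 129]
 [125 130 123 120 127 128 123 131 143 137 127]
 [121 132 126 118 119 120 116 127 139 134 129]
 [120 132 130 119 107 113 113 120 127 126 129]
 [120 129 128 116  93  98  97  99 102 108 122]
 [119 124 119  99  70  72  70  70  74  91 112]
 [115 118 106  81  56  57  57  55  59  83 105]
 [111 114  96  73  61  64  66  61  63  85 101]
 [108 114  99  85  79  85  86  78  78  86  93]
 [110 114 109 102  99 102 103  99  97  98  98]
 [113 116 114 111 110 111 111 109 108 107 105]
 [116 117 117 116 115 116 116 115 114 111 109]
 [118 119 121 124 122 124 125 125 122 119 117]
 [123 126 131 136 135 135 136 136 134 132 132]
 [133 137 141 144 143 143 142 142 141 140 139]
 [141 144 145 148 148 149 149 150 148 146 144]
 [146 148 152 161 166 169 170 173 169 166 160]]
```

>>> carry_out:
  commands:
    - [[-0.72,0.27,0,0,0,0],[-0.71,0.27,0,0,0,0],[-0.71,0.27,0,0,0,0],[-0.71,0.28,0,0,0,0],[0,0,0.7,0,0,0],[0,0,0.7,0,0,0],[0,0,0.7,0,0,0],[0,0,0.5,0,0,0],[0,0,0.3,0,0,0],[0,0,0,0,0,0]]

```text
clock: 10.4
position: [0.6141, 0.1713, 0.179]
ee_rot: [0.05, 0.999, -0.001, -0.002]
ft_force: [-0.8, 0.6, 0.3]
grip_width: 0.001
grasp_force: 0.0
```

>>> carry_out:
  commands:
    - [[0.05,0,0.15,0,0,0],[0.05,0,0.15,0,0,0],[0.05,0,0.15,0,0,0],[0.05,0,0.15,0,0,0],[0,0,0,0,0,0]]

```text
clock: 10.82
position: [0.6067, 0.1726, 0.1571]
ee_rot: [0.05, 0.999, -0.0, -0.001]
ft_force: [-0.6, 1.0, -0.5]
grip_width: -0.003
grasp_force: 0.0
```

>>> carry_out:
  commands:
    - [[0.08,0,0.12,0,0,0],[0.08,0,0.12,0,0,0],[0.08,0,0.12,0,0,0],[0.08,0,0.12,0,0,0],[0,0,0,0,0,0]]

```text
clock: 11.23
position: [0.5936, 0.1739, 0.1376]
ee_rot: [0.05, 0.999, -0.0, -0.001]
ft_force: [0.7, 0.1, -0.9]
grip_width: -0.004
grasp_force: 0.0
```

>>> carry_out:
  commands:
    - [[0.13,0,0.18,0,0,0],[0.12,0,0.18,0,0,0],[0.1,0,0.18,0,0,0],[0.08,0,0.18,0,0,0],[0.07,0,0.18,0,0,0],[0.05,0,0.18,0,0,0],[0.03,0,0.15,0,0,0],[0,0,0.1,0,0,0],[0,0,0,0,0,0]]

```text
clock: 11.98
position: [0.5714, 0.1759, 0.0844]
ee_rot: [0.05, 0.999, -0.0, -0.0]
ft_force: [0.1, -0.6, -0.2]
grip_width: -0.002
grasp_force: 0.0
```

>>> carry_out:
  commands:
    - [[0,0,0.08,0,0,0],[0,0,0.06,0,0,0],[0,0,0,0,0,0]]

```text
clock: 12.23
position: [0.572, 0.1759, 0.0797]
ee_rot: [0.05, 0.999, -0.0, 0.0]
ft_force: [-1.1, -0.3, 0.4]
grip_width: -0.0
grasp_force: 0.0
```

>>> carry_out:
  commands:
    - [[0,0,0.05,0,0,0],[0,0,0.03,0,0,0],[0,0,0,0,0,0]]

```text
clock: 12.48
position: [0.5717, 0.176, 0.0766]
ee_rot: [0.05, 0.999, -0.0, 0.0]
ft_force: [0.8, -0.1, -1.1]
grip_width: -0.003
grasp_force: 0.0
```

>>> carry_out:
  commands:
    - [[0,0,0.03,0,0,0],[0,0,0.02,0,0,0],[0,0,0,0,0,0]]

```text
clock: 12.73
position: [0.5717, 0.1761, 0.0747]
ee_rot: [0.05, 0.999, 0.0, 0.0]
ft_force: [-0.4, 0.0, 0.9]
grip_width: -0.001
grasp_force: 0.1
```

```bash
python3 - <<'E'
from h import *
go([.572,.176,.07])
s=camera("side");w=camera("wrist")
b=cv2.resize(s[185:285,165:265],(400,400),interpolation=cv2.INTER_CUBIC)
a=cv2.resize(w[130:330,150:350],(400,400),interpolation=cv2.INTER_CUBIC)
save("p6.png",np.hstack([b,a]))
E
```

```text
pos [0.5717 0.1761 0.0747] tool x heading 174.2 tz [ 0.  0. -1.] F [-0.42  0.04  0.88] units [-0.01 -0.    0.12] t 12.73
```

View pics/p6.png

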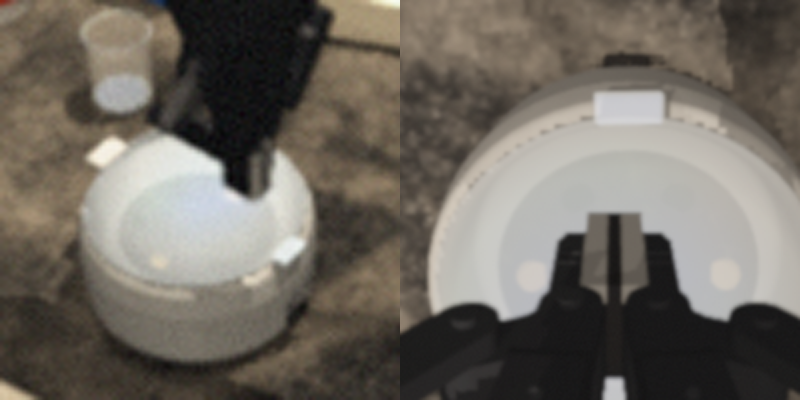

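The lid is down, tab at (629,106) in the wrist crop with the dark rocker directly in front at (627,60). I'll press until firm.

>>> carry_out:
  commands:
    - [[0,0,0.03,0,0,0],[0,0,0.03,0,0,0],[0,0,0,0,0,0]]

```text
clock: 13.08
position: [0.572, 0.1762, 0.074]
ee_rot: [0.05, 0.999, 0.001, 0.0]
ft_force: [-8.5, -1.1, 14.9]
grip_width: 0.005
grasp_force: 7.8
```

>>> carry_out:
  commands:
    - [[0,0,0.02,0,0,0],[0,0,0.02,0,0,0],[0,0,0,0,0,0]]

```text
clock: 13.33
position: [0.5721, 0.1763, 0.0736]
ee_rot: [0.05, 0.999, 0.001, 0.0]
ft_force: [-11.9, -3.1, 26.9]
grip_width: -0.0
grasp_force: 13.7
```

```bash
python3 - <<'E'
from h import *
go([.47,.19,.15])
p=camera_params("wrist");f=lambda u,z:atz(p,(np.array(u,float)-[400,0])/2+[150,130],z)
print("rocker",f((627,57),.033),"tab",f((629,106),.072),"tabfront",f((629,91),.072),"left/right lid",f((430,265),.07))
E
```

```text
pos [0.5721 0.1763 0.0736] tool x heading 174.2 tz [ 0.001  0.002 -1.   ] F [-11.92  -3.05  26.88] units [ 2.57  0.09 -1.91] t 13.33
rocker [0.5356363  0.18389344 0.033     ] tab [0.54228285 0.18294959 0.072     ] tabfront [0.53798305 0.18335892 0.072     ] left/right lid [0.58717975 0.11685624 0.07      ]
```

>>> carry_out:
  commands:
    - [[0,0,-0.1,0,0,0],[0,0,-0.6,0,0,0],[0,0,-0.7,0,0,0],[0,0,-0.7,0,0,0],[0.4,0,-0.7,0,0,0],[0.7,0,-0.7,0,0,0],[0.7,0,-0.5,0,0,0],[0.7,0,-0.4,0,0,0],[0.7,0,0,0,0,0],[0.5,0,0,0,0,0],[0,0,0,0,-0.95,0],[0,0,0,0,-0.95,0],[0,0,0,0,-0.95,0],[0,0,0,0,-0.95,0],[0,0,0,0,-0.95,0],[0,0,0,0,-0.95,0],[0,0,0,0,-0.95,0],[0,0,0,0,-0.85,0],[0,0,0,0,0,0]]

```text
clock: 14.92
position: [0.4229, 0.1905, 0.245]
ee_rot: [0.045, 0.922, -0.02, 0.384]
ft_force: [-0.3, -1.3, -0.9]
grip_width: 0.005
grasp_force: 0.0
```

```bash
python3 - <<'E'
from h import *
go([.47,.19,.1]);o=get_obs();print(np.round(o["joint_pos"],2))
p=camera_params("wrist");T=Ro.from_quat(o["ee_rot"]).as_matrix();P=np.array(o["position"])
print(T.round(3).tolist())
for u in((587,213),(640,213),(587,285)):
    c,d=ray(p,(np.array(u,float)-[400,0])/2+[150,130]); c=T.T@(c-P);d=T.T@d
    for z in(-.019,-.022,-.024): print(u,z,(c+d*(z-c[2])/d[2]).round(4))
w=camera("wrist");s=camera("side")
a=cv2.resize(w,(512,384));b=cv2.resize(s[175:275,140:240],(384,384),interpolation=cv2.INTER_CUBIC)[:,:280]
save("p7.png",np.hstack([a,b])); np.save("w7.npy",w)
E
```

```text
pos [0.4229 0.1905 0.245 ] tool x heading 174.5 tz [ 0.706 -0.071 -0.704] F [-0.31 -1.28 -0.85] units [1.75 0.11 3.39] t 14.92
[-0.89 -0.44 -0.15  2.35  0.78  1.01  0.07]
[[-0.701, 0.098, 0.706], [0.067, 0.995, -0.071], [-0.71, -0.002, -0.704]]
(587, 213) -0.019 [ 0.0073 -0.0077 -0.019 ]
(587, 213) -0.022 [ 0.0087 -0.0075 -0.022 ]
(587, 213) -0.024 [ 0.0097 -0.0074 -0.024 ]
(640, 213) -0.019 [ 0.0073  0.0061 -0.019 ]
(640, 213) -0.022 [ 0.0087  0.0059 -0.022 ]
(640, 213) -0.024 [ 0.0097  0.0058 -0.024 ]
(587, 285) -0.019 [-0.0139 -0.0079 -0.019 ]
(587, 285) -0.022 [-0.0121 -0.0078 -0.022 ]
(587, 285) -0.024 [-0.0109 -0.0077 -0.024 ]
```

View pics/p7.png

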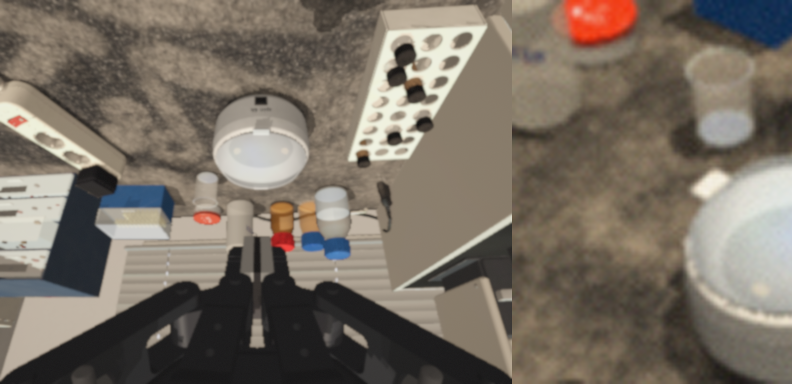

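The wrist view shows the lid shut and the dark rocker at (261,101) with the tab below it. I'll pin the rocker down numerically and aim the upper fingertip edge at it.

```bash
cat >> h.py <<'E'
E0=np.array([-.0105,-.001,-.0225])
def edge(target):
    o=get_obs();T=Ro.from_quat(o["ee_rot"]).as_matrix();P=np.array(o["position"])
    e=P+T@E0; print("edge at",e.round(4),"units to target",(T.T@(np.array(target)-e)/.04).round(2),"F",np.round(o["ft_force"],1))
    for n,v in(("x",[.991,-.13,0]),("z",[0,0,1])): print("tool units per 1 mm world",n,(T.T@np.array(v)/40).round(4))
E
python3 - <<'E'
from h import *
w=np.load("w7.npy");p=camera_params("wrist")
g=cv2.cvtColor(w,cv2.COLOR_RGB2GRAY).astype(int);r=g[90:112,246:278];print(r[:, ::2])
ys,xs=np.where(r<60);print(xs.min()+246,xs.max()+246,ys.min()+90,ys.max()+90)
u=(xs.mean()+246,ys.mean()+90);print(u)
for z in(.019,.026,.033): print(atz(p,u,z))
print("top edge",atz(p,(u[0],ys.max()+90.5),.033),"bottom",atz(p,(u[0],ys.min()+89.5),.019))
edge([.515,.186,.031])
E
```

```text
[[ 90  96 100  97  82  87  81  64  60  61  63  72  87  88  90 102]
 [ 85  86  88  86  69  70  65  60  61  62  61  67  80  81  77  91]
 [ 79  72  73  72  63  61  57  58  62  64  62  62  69  70  67  77]
 [ 68  62  62  65  65  66  62  64  69  71  69  66  66  65  62  65]
 [ 59  61  67  73  77  81  81  83  86  85  84  81  78  71  63  60]
 [ 66  77  87  95  97  93  94  97  97  96  97 100  96  88  75  67]
 [ 88 100 111 117 108  88  86  88  87  86  97 117 116 109  98  86]
 [113 122 130 134 112  67  61  62  60  58  86 127 131 126 119 109]
 [132 138 143 144 115  48  33  34  34  34  76 131 139 136 131 126]
 [144 145 147 147 115  40  23  25  23  25  74 132 142 140 137 134]
 [148 149 148 147 114  40  25  25  23  26  72 131 142 141 139 137]
 [149 149 149 147 113  41  26  26  27  27  71 131 142 141 139 138]
 [149 149 149 147 114  45  33  35  33  33  69 130 141 141 140 138]
 [149 149 148 148 115  56  50  51  50  49  73 130 142 140 140 138]
 [149 149 148 148 123  87  83  83  84  82  95 134 142 141 139 138]
 [149 149 149 148 136 121 119 118 118 117 121 138 142 141 140 138]
 [150 150 149 148 145 140 140 137 136 136 135 138 141 141 140 138]
 [151 150 146 143 141 141 146 141 138 137 133 128 135 140 139 137]
 [151 150 142 130 127 128 143 135 129 126 122 116 123 137 139 136]
 [151 150 139 117 115 116 141 130 121 119 117 113 115 136 139 137]
 [151 151 141 118 120 117 142 132 124 124 124 121 121 137 138 137]
 [151 152 146 131 130 130 146 140 136 134 135 133 133 139 139 137]]
246 277 92 103
(np.float64(260.30434782608694), np.float64(99.6231884057971))
[0.54361551 0.18199141 0.019     ]
[0.53670597 0.18259498 0.026     ]
[0.52979643 0.18319855 0.033     ]
top edge [0.53626914 0.18260624 0.033     ] bottom [0.52999969 0.18323755 0.019     ]
edge at [0.4157 0.1906 0.27  ] units to target [2.46 0.14 5.98] F [-0.4 -0.7  0.9]
tool units per 1 mm world x [-0.0177 -0.0008  0.0176]
tool units per 1 mm world z [-0.0176 -0.     -0.0177]
```

>>> carry_out:
  commands:
    - [[0.3,0.02,0.73,0,0,0],[0.3,0.02,0.73,0,0,0],[0.3,0.02,0.73,0,0,0],[0.3,0.02,0.73,0,0,0],[0.3,0.02,0.73,0,0,0],[0.3,0.02,0.73,0,0,0],[0.3,0.02,0.73,0,0,0],[0.1,0,0.3,0,0,0],[0,0,0,0,0,0],[0,0,0,0,0,0]]

```text
clock: 15.85
position: [0.511, 0.1859, 0.0523]
ee_rot: [0.048, 0.921, -0.023, 0.385]
ft_force: [0.3, 0.5, 0.0]
grip_width: 0.003
grasp_force: 0.0
```

```bash
python3 - <<'E'
from h import *
edge([.52,.185,.031])
w=camera("wrist");g=cv2.cvtColor(w,cv2.COLOR_RGB2GRAY).astype(int)
p=camera_params("wrist");u,v=proj(p,[.536,.183,.026]);print(u,v)
u,v=int(u),int(v);print(g[v-26:v+26:2,u-32:u+33:4]);print(v-26,u-32)
E
```

```text
edge at [0.5024 0.1859 0.0756] units to target [0.48 0.03 1.1 ] F [0.3 0.5 0. ]
tool units per 1 mm world x [-0.0175 -0.0006  0.0178]
tool units per 1 mm world z [-0.0178 -0.0001 -0.0176]
256.7283198157207 209.5627021043936
[[151 128 131 139 145 140 143 140 104 104 106 114 108 115 136 145 155]
 [152 118 118 130 138 134 112 117  99  86  87  88 107 123 121 134 145]
 [143 123 109 103 104 109  87  86  79  86  92  87  88  94  92  98 105]
 [126 114  81  80  82  84  82  82  75  83  89  90  93  92  85  86  79]
 [ 90  85  74  74  75  79  81  89  90  98  97  94  92  89  76  78  74]
 [ 71  70  81  99 113 128 139 142 146 147 145 142 133 122 106  90  79]
 [ 88 111 137 148 154 155 157 157 158 159 159 158 156 153 150 142 126]
 [140 150 155 157 158 158 158 158 158 160 161 160 159 157 156 155 154]
 [153 154 157 158 161 163 164 165 166 166 167 166 163 160 160 158 157]
 [156 160 166 173 178 182 184 183 183 182 182 182 179 174 171 166 162]
 [173 181 186 188 190 191 160 137 137 137 137 156 185 183 181 178 174]
 [189 189 190 190 190 190  91  45  46  45  45  87 185 184 182 180 177]
 [191 190 190 190 191 19
[... 278 characters left out ...]
191 191  70  38  40  37  37  69 185 183 181 180 178]
 [193 192 191 191 192 191  67  41  43  41  40  68 184 183 182 180 178]
 [193 192 192 191 191 191  82  64  64  64  62  80 185 184 182 181 178]
 [193 193 193 192 191 190 149 139 140 140 139 147 185 184 183 180 178]
 [193 192 194 193 191 191 189 188 185 184 184 184 185 184 183 179 178]
 [192 192 193 193 192 192 192 190 188 187 186 185 183 184 182 178 177]
 [192 192 193 194 192 192 191 190 189 187 185 183 173 184 181 178 176]
 [192 192 193 194 178 181 171 189 181 178 173 165 163 168 181 179 176]
 [192 192 193 194 163 148 150 182 165 160 147 155 153 159 181 180 177]
 [192 192 193 194 171 145 143 179 167 150 145 160 161 150 180 180 178]]
183 224
```

```bash
python3 - <<'E'
from h import *
p=camera_params("wrist")
for r,z in((203.7,.019),(212,.026),(220.6,.033)): print(r,z,atz(p,(258.2,r),z).round(4))
E
```

```text
203.7 0.019 [0.5412 0.1835 0.019 ]
212 0.026 [0.5402 0.1836 0.026 ]
220.6 0.033 [0.5393 0.1837 0.033 ]
```

>>> carry_out:
  commands:
    - [[0.1,0,0.35,0,0,0],[0.08,0,0.35,0,0,0],[0.08,0,0.35,0,0,0],[0.05,0,0.23,0,0,0],[0,0,0,0,0,0],[0,0,0,0,0,0]]

```text
clock: 16.4
position: [0.5383, 0.1841, 0.0091]
ee_rot: [0.047, 0.921, -0.021, 0.386]
ft_force: [-0.4, 0.1, 0.6]
grip_width: -0.001
grasp_force: 0.0
```

```bash
python3 - <<'E'
from h import *
edge([.5385,.184,.031])
w=camera("wrist");g=cv2.cvtColor(w,cv2.COLOR_RGB2GRAY).astype(int)
p=camera_params("wrist");u,v=proj(p,[.540,.1836,.026]);print(u,v)
u,v=int(u),int(v);print(g[v-24:v+26:2,u-40:u+41:4]);print(v-24,u-40)
E
```

```text
edge at [0.5295 0.1841 0.0323] units to target [-0.13  0.02  0.18] F [-0.4  0.1  0.6]
tool units per 1 mm world x [-0.0175 -0.0007  0.0178]
tool units per 1 mm world z [-0.0178 -0.0001 -0.0175]
257.31490626791054 263.3094858447756
[[175 176 178 178 179 180 180 160 159 135  51 148 159 162 180 178 178 178
  177 177 175]
 [176 177 179 179 181 180 181 160 159 136  51 147 159 161 181 180 179 180
  178 179 177]
 [177 178 179 181 182 183 183 159 159 128  50 142 159 160 183 182 181 180
  180 180 178]
 [180 183 186 190 178 176 177 159 159 126  50 142 159 160 175 173 179 188
  185 183 180]
 [197 203 206 206 111  80  94 158 159 125  49 143 159 158  86  78 127 199
  197 193 189]
 [211 212 212 178  60  55  85 159 159 126  50 143 159 158  66  55  65 184
  201 200 198]
 [213 213 212 118  55  56  90 159 159 124  50 143 159 158  71  55  55 142
  202 200 199]
 [213 213 212  95  55  55  99 159 159 119  50 140 159 159  75  55  55 123
  202 200 199]
 [213 213 212  90  69  60 106 159 159 118  50 139 159 159  84  59  60  99
  201 201 200]
 [214 213 212  79  69  62 113 159 159 118  49 138 159 159  93  61  6
[... 664 characters left out ...]
5  55  94 166 199 172  84 188 193 152  82  54  55  55
  126 200 200]
 [214 209  79  55  55  55  56  81 189 174  92 198 166  71  56  56  55  55
   93 197 199]
 [214 164  56  55  54  55  55  55 122 173  92 196  93  55  56  55  55  55
   58 167 199]
 [213  92  54  57  56  57  57  55  70 166  92 186  61  55  58  56  56  56
   55 106 199]
 [208  62  55  60  66  67  58  55  59 136  91 146  56  55  60  67  67  57
   55  65 196]
 [188  56  55  58  70  68  56  55  55  84  92  77  55  56  56  69  68  56
   55  58 189]
 [134  55  55  55  59  58  55  55  55  80  92  71  55  55  55  58  57  55
   55  54 143]
 [ 62  55  55  55  55  55  55  55  55  80  92  70  55  55  55  54  54  55
   55  55  62]]
239 217
```

>>> carry_out:
  commands:
    - [[-0.03,0,0.05,0,0,0],[-0.03,0,0.05,0,0,0],[-0.04,0,0.05,0,0,0],[0,0,0,0,0,0]]

```text
clock: 16.78
position: [0.5449, 0.1833, 0.0067]
ee_rot: [0.046, 0.921, -0.021, 0.386]
ft_force: [-1.0, 0.5, 0.6]
grip_width: 0.004
grasp_force: 0.8
```

>>> carry_out:
  commands:
    - [[-0.0175,0,0.0175,0,0,0],[0,0,0,0,0,0]]

```text
clock: 16.95
position: [0.5451, 0.1834, 0.0062]
ee_rot: [0.046, 0.921, -0.021, 0.385]
ft_force: [-7.2, 2.0, 4.6]
grip_width: -0.001
grasp_force: 4.0
```

>>> carry_out:
  commands:
    - [[-0.0175,0,0.0175,0,0,0],[0,0,0,0,0,0]]

```text
clock: 17.12
position: [0.5458, 0.1835, 0.0061]
ee_rot: [0.046, 0.921, -0.021, 0.385]
ft_force: [-14.7, 1.0, 9.4]
grip_width: -0.0
grasp_force: 7.7
```

>>> carry_out:
  commands:
    - [[-0.0175,0,0.0175,0,0,0],[0,0,0,0,0,0]]

```text
clock: 17.28
position: [0.5466, 0.1835, 0.0061]
ee_rot: [0.045, 0.921, -0.021, 0.385]
ft_force: [-14.9, 0.8, 10.1]
grip_width: -0.001
grasp_force: 8.2
```

>>> carry_out:
  commands:
    - [[0.1,0,-0.1,0,0,0],[0.1,0,-0.1,0,0,0],[-0.1,0,-0.4,0,0,0],[-0.15,0,-0.42,0,0,0],[-0.15,0,-0.42,0,0,0],[0,0,0,0,0,0],[0,0,0,0,0,0]]

```text
clock: 17.87
position: [0.513, 0.1867, 0.0535]
ee_rot: [0.047, 0.921, -0.021, 0.387]
ft_force: [-0.4, -0.6, -0.2]
grip_width: 0.003
grasp_force: 0.0
```

```bash
python3 - <<'E'
from h import *
edge([.5385,.184,.031])
w=camera("wrist");np.save("w8.npy",w);g=cv2.cvtColor(w,cv2.COLOR_RGB2GRAY).astype(float)
p=camera_params("wrist");u,v=proj(p,[.540,.1836,.026]).astype(int);print(u,v)
col=g[v-24:v+26,u-6:u+7].mean(1);print(v-24,col.round(0).astype(int))
row=g[v-3:v+4,u-24:u+25].mean(0);print(u-24,row.round(0).astype(int))
E
```

```text
edge at [0.5042 0.1866 0.0768] units to target [0.22 0.03 1.41] F [-0.4 -0.6 -0.2]
tool units per 1 mm world x [-0.0175 -0.0007  0.0178]
tool units per 1 mm world z [-0.0179 -0.0001 -0.0175]
258 211
187 [ 84  88 108 136 152 157 159 159 160 162 168 172 164 131  83  49  41  40
  40  40  40  41  41  41  42  42  43  43  44  46  56  80 126 166 182 186
 187 187 186 182 173 165 162 160 161 168 179 182 174 146]
234 [191 191 190 190 190 190 191 191 190 189 177 141  88  51  42  41  41  41
  41  42  43  44  43  43  42  42  42  42  41  41  41  42  57 104 151 175
 183 184 184 183 183 183 182 182 181 181 181 180 180]
```

```bash
python3 - <<'E'
from h import *
p=camera_params("wrist")
for r,z in((200.4,.019),(218.6,.033)): print(r,z,atz(p,(257,r),z).round(4))
for dt in(-.14,.14):
    print(dt,[proj(p,[.5405+h*np.tan(dt)*1,.1836,.026+h])[1].round(1) for h in(-.007,.007)])
# body bottom front edge & rim/tab: compare with pre-press estimate
E
```

```text
200.4 0.019 [0.5362 0.183  0.019 ]
218.6 0.033 [0.5359 0.1831 0.033 ]
-0.14 [np.float64(203.6), np.float64(220.6)]
0.14 [np.float64(202.4), np.float64(221.7)]
```

```bash
python3 - <<'E'
from h import *
a=camera("side").astype(np.float32)
fr=[camera("side").astype(np.float32) for _ in range(6)]
d=np.std(fr,axis=0).mean(2)
print("std lid",d[212:245,192:236].mean(),"max",cv2.blur(d,(3,3))[212:245,192:236].max(),"strip",d[170:195,250:300].mean(),"bench",d[290:330,250:300].mean())
b0=np.load("side.npy").astype(np.float32).mean(2);m=np.mean(fr,axis=0).mean(2).astype(np.float32)
win=lambda i,y0,y1,x0,x1:np.ascontiguousarray(i[y0:y1,x0:x1])
for n,(y0,y1,x0,x1) in dict(base=(248,282,180,250),strip=(168,200,238,318),beaker=(185,218,183,206)).items():
    t=win(b0,y0,y1,x0,x1);r=cv2.matchTemplate(win(m,y0-8,y1+8,x0-8,x1+8),t,cv2.TM_CCOEFF_NORMED);_,s,_,q=cv2.minMaxLoc(r);print(n,np.array(q)-8,round(s,3))
    print(cv2.phaseCorrelate(t,win(m,y0,y1,x0,x1),cv2.createHanningWindow((x1-x0,y1-y0),cv2.CV_32F)))
wr=[camera("wrist").astype(np.float32) for _ in range(5)];dw=np.std(wr,axis=0).mean(2);p=camera_params("wrist")
u,v=proj(p,[.6,.173,.06]).astype(int);print(u,v,"wrist std lid",dw[max(v-30,0):v+30,u-60:u+60].mean(),cv2.blur(dw,(5,5))[max(v-60,0):v+30,u-80:u+80].max(),"bench",dw[20:100,200:300].mean(),cv2.blur(dw,(5,5))[20:100,200:300].max())
E
```

```text
std lid 1.7188839 max 2.8696084 strip 2.0270007 bench 2.6136792
base [-1  0] 0.512
((-0.4946444682287563, -0.1885988587475822), 0.7654724776008983)
strip [0 0] 0.998
((0.036803838107665854, -0.06668999049705349), 0.9370068732649088)
beaker [0 0] 0.716
((-0.008774481246753396, 0.26909958425032343), 0.9550390337352399)
252 279 wrist std lid 0.8708166 10.885889 bench 1.2153586 14.695962
```

```bash
python3 - <<'E'
from h import *
p6=cv2.imread("pics/p6.png")[:,:400,::-1]; old=cv2.resize(p6,(100,100),interpolation=cv2.INTER_AREA).astype(int)
s=np.mean([camera("side") for _ in range(4)],axis=0)[185:285,165:265].astype(int)
for n,i in(("old",old),("now",s)):
    print(n);print((i[:,:,0]-i[:,:,2])[58:74:1,30:62:2])
E
```

```text
old
[[ 9  7  5  5  5  2  4 -3 -4 -5 -4 -2 -3  0  2  5]
 [ 9  9  6  6  6  4  3  1  0 -3 -3 -2  2  2  5  7]
 [10  9  8  9  5  7  7  3  2  0  0  1  4  5  6  8]
 [ 9  9  9  8  7  6  5  6  4  3  3  6  6  8  7  7]
 [ 9  8  8 10 11  8  8  6  7  4  7  8  6  9  6  8]
 [11  9  6  9 15 15  9  8  8  6  8  6  7  6  8  7]
 [11 11  4  6 24 21 10  6  6  5  6  4  9  7 10  8]
 [11  9  8  9 25 28 14  9  7  6  6  7  9 11  9  9]
 [11 10  9  9 19 29 10  9  8  4 10  7  8  9  8  7]
 [17 13  8  7 10 14  9  7  7  6  8  7 10  7  5  5]
 [24 15 10  7  8  8  8  9  8  6  7  6  7  7  5 10]
 [27 21 17 12 10  6  6  8  7  8  9  6  4  9 10 17]
 [23 23 23 16 15  8  8  8  7  9  9 12  9 12 15 23]
 [18 22 27 22 19 18 14 13 13 10 11 13 15 17 22 22]
 [21 18 26 21 24 25 21 26 23 16 22 15 19 20 20 19]
 [21 20 20 21 26 25 24 23 27 21 20 19 19 20 21 18]]
now
[[ 8  7  6  6  4  3  1  0 -3 -6 -5 -4 -2  0  0  5]
 [ 9  8  8  6  5  4  4  2 -2 -3 -1  0  0  3  6  6]
 [10  9  8  8  7  7  5  5  1  1  2  2  4  4  7  8]
 [ 7  8  7  6  6  8  6  5  4  5  4  6  8  7  6  8]
 [ 8  7 10  9 10  9 11  7  7  5  7  6  8  8  7  8]
 [ 9  8  9 10 18 15  7  8  8  5  7  8  7  8  9  8]
 [ 9  7  8 12 28 24  9  7  9  7  7  7  7  9  9  8]
 [10 10  6 12 31 27 11  7  8  6  6  7  6  8  9  9]
 [ 8  9 10  8 21 23 10  9 10  7  7  7  8  6  6  7]
 [14 10  9  8 10 11  8  9  8  6  8  7  7  6  8  8]
 [26 14 12  8  8  7  8  8  8  7  7  6  7  9  9 12]
 [26 24 18  9  9  7  9  7  7  7  7  7  7 10 16 22]
 [26 27 26 21 12 11  9  8  8 10  8  9 14 20 29 28]
 [22 27 30 29 25 22 20 18 17 16 19 20 25 26 29 28]
 [16 19 27 29 32 30 27 27 30 27 28 29 30 27 30 25]
 [18 19 21 25 28 28 28 29 30 27 29 26 27 25 24 21]]
```

>>> carry_out:
  commands:
    - [[0.12,0,0.33,0,0,0],[0.1,0,0.33,0,0,0],[0.1,0,0.33,0,0,0],[0.06,0,0.19,0,0,0],[0,0,0,0,0,0],[0,0,0,0,0,0]]

```text
clock: 19.22
position: [0.5351, 0.1837, 0.0082]
ee_rot: [0.046, 0.921, -0.022, 0.385]
ft_force: [0.3, -0.6, -0.0]
grip_width: -0.003
grasp_force: 0.0
```

```bash
python3 - <<'E'
from h import *
edge([.535,.184,.0322])
E
```

```text
edge at [0.5264 0.1837 0.0314] units to target [-0.16  0.03  0.14] F [ 0.3 -0.6 -0. ]
tool units per 1 mm world x [-0.0175 -0.0007  0.0178]
tool units per 1 mm world z [-0.0178 -0.0001 -0.0176]
```

>>> carry_out:
  commands:
    - [[-0.06,0.01,0.05,0,0,0],[-0.06,0.01,0.05,0,0,0],[-0.05,0.01,0.03,0,0,0],[0,0,0,0,0,0]]

```text
clock: 19.55
position: [0.5447, 0.1845, 0.0106]
ee_rot: [0.047, 0.921, -0.021, 0.386]
ft_force: [0.3, 0.5, 0.1]
grip_width: 0.003
grasp_force: 0.0
```

>>> carry_out:
  commands:
    - [[-0.0175,0,0.0175,0,0,0],[0,0,0,0,0,0]]

```text
clock: 19.72
position: [0.5451, 0.1841, 0.0099]
ee_rot: [0.047, 0.921, -0.021, 0.386]
ft_force: [0.2, -0.4, -0.7]
grip_width: 0.001
grasp_force: 0.0
```

>>> carry_out:
  commands:
    - [[-0.0175,0,0.0175,0,0,0],[0,0,0,0,0,0]]

```text
clock: 19.88
position: [0.546, 0.184, 0.0098]
ee_rot: [0.046, 0.921, -0.022, 0.386]
ft_force: [-0.0, -0.3, -0.0]
grip_width: -0.001
grasp_force: 0.0
```

>>> carry_out:
  commands:
    - [[0.01,0,0.03,0,0,0],[0,0,0,0,0,0]]

```text
clock: 20.05
position: [0.5464, 0.184, 0.0084]
ee_rot: [0.046, 0.921, -0.021, 0.386]
ft_force: [-0.6, 0.7, -0.0]
grip_width: 0.001
grasp_force: 0.3
```

>>> carry_out:
  commands:
    - [[-0.01,0,0.012,0,0,0],[0,0,0,0,0,0]]

```text
clock: 20.22
position: [0.5467, 0.184, 0.0084]
ee_rot: [0.046, 0.921, -0.022, 0.386]
ft_force: [-6.0, 0.0, 4.6]
grip_width: 0.003
grasp_force: 3.2
```

>>> carry_out:
  commands:
    - [[-0.01,0,0.012,0,0,0],[0,0,0,0,0,0]]

```text
clock: 20.38
position: [0.547, 0.1841, 0.0083]
ee_rot: [0.046, 0.921, -0.021, 0.386]
ft_force: [-11.7, -0.9, 9.3]
grip_width: -0.0
grasp_force: 6.5
```

Force rises stiffly straight away (12 N), so the rocker is at its stop. Backing off.

>>> carry_out:
  commands:
    - [[0.1,0,-0.1,0,0,0],[0.2,0,-0.2,0,0,0],[0.3,0,-0.4,0,0,0],[0,0,-0.6,0,0,0],[0,0,-0.7,0,0,0],[0,0,-0.7,0,0,0],[0,0,0,0,0,0],[0,0,0,0,0,0],[0,0,0,0,0,0]]

```text
clock: 21.13
position: [0.4921, 0.1874, 0.017]
ee_rot: [0.044, 0.924, -0.027, 0.38]
ft_force: [-0.0, -0.2, 0.1]
grip_width: -0.003
grasp_force: 0.0
```

```bash
python3 - <<'E'
from h import *
go([.47,.19,.1])
p=camera_params("wrist");w=camera("wrist");g=cv2.cvtColor(w,cv2.COLOR_RGB2GRAY).astype(int)
u,v=proj(p,[.538,.1836,.026]).astype(int);print(u,v,g[v-20:v+20,u-4:u+5].mean(1).astype(int))
s=camera("side");old=cv2.resize(cv2.imread("pics/p6.png")[:,:400,::-1],(100,100),interpolation=cv2.INTER_AREA).astype(int)
n=s[185:285,165:265].astype(int)
print("tab px old/now", [np.argwhere((i[52:72,62:82].min(2)>205)).mean(0) for i in(old,n)])
E
```

```text
pos [0.4921 0.1874 0.017 ] tool x heading 175.1 tz [ 0.699 -0.084 -0.71 ] F [-0.05 -0.24  0.09] units [-1.06 -0.03 -1.87] t 21.13
259 269 [ 96  97  96  95  94  93  93  93  93  93  93  93  93  92  91  91  91  91
  91  90  91  92  98 117 135 142 143 142 140 137 133 126 114  94  81  78
  77  78  78  78]
tab px old/now [array([6.81395349, 8.39534884]), array([9.24, 9.  ])]
```

>>> carry_out:
  commands:
    - [[-0.35,0,-0.35,0,0,0],[-0.35,0,-0.35,0,0,0],[-0.35,0,-0.35,0,0,0],[-0.35,0,-0.35,0,0,0],[-0.35,0,-0.35,0,0,0],[0,0,0,0,0,0],[0,0,0,0,0,0]]

```text
clock: 21.82
position: [0.4932, 0.1904, 0.118]
ee_rot: [0.044, 0.923, -0.026, 0.381]
ft_force: [0.0, -0.5, -0.3]
grip_width: 0.0
grasp_force: 0.0
```

```bash
python3 - <<'E'
from h import *
go([.47,.19,.1]); print(np.round(get_obs()["joint_pos"],2))
p=camera_params("wrist");w=camera("wrist");g=cv2.cvtColor(w,cv2.COLOR_RGB2GRAY).astype(int)
u,v=proj(p,[.538,.1836,.026]).astype(int);print(u,v,g[v-24:v+24,u-5:u+6].mean(1).astype(int))
# strip rocker from here, same mirror test as before
u,v=proj(p,[.522,-.1317,.043]).astype(int);print(u,v)
if 10<u<500 and 5<v<379: print(w[v-6:v+7:2,u-10:u+11,0]-0);print(w[v-6:v+7:2,u-10:u+11,1])
E
```

```text
pos [0.4932 0.1904 0.118 ] tool x heading 175.1 tz [ 0.702 -0.081 -0.708] F [ 0.01 -0.46 -0.25] units [ 0.73 -0.06 -0.09] t 21.82
[ 0.07 -0.08 -0.91  2.36  1.1   0.64 -0.24]
256 151 [110 100  89  81  79  81  81  74  64  60  60  68  88 110 121 123 116  94
  62  36  29  28  28  29  29  29  30  30  31  33  41  59  95 129 145 149
 146 137 130 126 129 138 146 150 152 152 153 153]
-83 174
```

```bash
python3 -c "
from workcell import hand_in
print(hand_in())"
```

```text
the job is handed in; nothing more can be done
None
```

I pressed the strip switch on, pushed the lid shut and pressed the rocker's upper half in, in that order, each to a hard stop, and handed in at about 22 s. I saw no rotor movement through the lid afterwards, so running isn't confirmed, and the rocker presses may have slid the centrifuge about 1 mm.

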